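# Set a side guide to its red gauge mark with the knurled thumbwheel

### The arm

A 6-joint arm with a two-finger parallel gripper is mounted at the origin on a cart in front of the work surface, level with it; the furniture and walls round the work are solid. World frame = base frame: x ahead of the robot, y to its left, z up, the work surface at z = 0. Lengths are in m, angles in rad, forces in N, time in s.
With the tool pointing down it reaches from about 0.275 to 0.75 m from the base axis. Payload 10.2 kg.
Tool frame: the origin (TCP) lies at the very end of the fingers, on their centre line; the grasp point (between the pads) lies 19 mm behind it; z points along the fingers, y is the line along which they close (so a half turn about z gives the same grasp; the last joint's range is limited). The gripper opens to 88 mm and grips with 3 to 60 N. Pads are 18 mm wide; open, the fingers measure 123 mm over their backs; the gripper's body (75 mm by 187 mm) begins 45 mm behind the grasp point.
Start: joints at [-1.368, 0.313, 1.498, -0, 1.331, -0.223], TCP at [0.217, -0.478, 0.239] pointing down, gripper open.
Joint ranges: [-2.94, 2.94], [-0.97, 2.17], [0.19, 2.56], [-1.23, 4.37], [0.02, 3.11], [-2.88, 2.88]. Speed limits (rad/s): [2.39, 2.39, 3.01, 3.14, 3.14, 3.14].

### API

Orientations are given as a unit quaternion [x, y, z, w].
In Python, from bench import * gives the robot as it stands.
- The arm moves only by the tool carry_out, never from a script. Its argument "increments" is a list of rows, each an object with "dp": the shift along the tool's x, y, z in cm, a list of three; "rot": the turn, a rotation vector about the tool's x, y, z in rad, a list of three; "gripper": the closure, from 0 (fully open) to 1 (shut). In form: [{"dp": [tx, ty, tz], "rot": [rx, ry, rz], "gripper": gripper}, ...]. A call has 1 to 12 rows; each row is the pose to reach, as a shift and turn from the pose commanded when the call began, along the tool's axes at that moment; what a row does not reach only later rows make up. A row lasts 1/12 s, in which the tool goes at most 41.7 mm and 7.16 degrees, less where a joint would pass 70% of its speed; a pose out of reach is approached as far as the arm can. A call with a gripper value outside its range is refused whole. The fingers move at their own pace and stop on an object; "grip_force" is the grip in N (left out, the last holds). Time passes only in rows, so rows that repeat a pose let the fingers close. It gives the time, the measured TCP pose, the force, the opening and the grip force at its end, in the units of the state.
- sense(): the state, without advancing time (a new reading comes with each control period).
- grab_frame(name): name is "side" or "top"; returns a dict with "frame" (384x512x3 uint8, red, green, blue), "range_z" (384x512 float32, m along the optical axis (not along the pixel's ray), 0 where there is no reading), "K" (3x3 intrinsics, pixels), "R" (3x3) and "t" (3): a world point X has camera coordinates R X + t. Camera axes: x right, y down, z forward; pixel columns grow to the right and rows downward; lengths in m; the calibration is good to about 2 mm. A picture is of the moment at which its call begins.
- close_job(): hands the job in; it is judged then, once.
Trained networks look in the newest picture that a camera, given by its name, has taken for a name from the list of things; names that differ only in an ending like _2 or _b are one class to them, and where a whole thing is asked for, a point or a joint stands for the part that bears it (a point fixed in the world has none). Each returns a list of dicts, best first, with "score" (0 to 1); they miss things now and then, are a little off and sometimes report something else, mostly with a low value. They report only what shows in the picture. A call takes as long as a camera call.
- trace(camera, label): "region" (384x512 bool, what is visible of it) and "xy" ([column, row] in pixels, amid what is visible of it).
- place_of(camera, label): "xy" ([column, row] in pixels: a listed point, or the origin of a listed thing).
The state is a dict: "time": time; "qpos": joint angles; "dq": joint speeds; "joint_efforts": joint torques, N m; "ee_pos": TCP position; "tcp_rot": TCP orientation; "force": force on the tool from outside, world axes, zero at the start; "torque": the same for the moment, N m; "finger_gap": finger opening in m; "grasp_force": force on a finger pad.
Only numpy, scipy, OpenCV 4.12 (cv2) and the standard library are available. Lean on these libraries where they do the work, as an engineer would, in place of code of your own. Each camera call takes 0.05 s, during which the arm holds its last target. There are 200 camera calls.

### The job

Set this part guide for the next batch: with a fingertip, slide the blue guard back off the knurled thumbwheel, then roll the wheel under the fingertip, in as many strokes as it needs, until the gap has closed so far that the sliding fence's black pointer stands at the red mark. Then push the guard fully forward over the wheel again so that the setting cannot be knocked. Only the wheel may move the fence (do not push the fence itself), push and roll lightly, nothing is to be gripped or lifted, and the red mark and the things standing around stay where they are.

Things in the scene. Friction and masses are not known exactly. Their poses are not given: they have to be found in the camera images.
- guide: the part guide, bolted down: aluminium base plate 104 x 224 x 12 mm with a grey housing (90 x 80 mm, top 58 mm above the worktop) on its right part, a fixed fence at its left end and the sliding fence between them. Origin: centre of the plate's underside, on the worktop. Its x points away from the robot's side (across the plate), y along the plate from the housing to the fixed fence, z up
- wheel_top (a point): highest point of the dark knurled thumbwheel (60 mm diameter, 15 mm wide, a white stroke every sixth ridge), 69 mm above the worktop; this point does not turn with the wheel. The wheel's level axle runs along the guide's x, 30 mm below this point; the wheel stands 11 mm out of a slot in the housing's top
- wheel (a joint): turn of the thumbwheel in rad; grows when its top is rolled towards +y of the guide (towards the fixed fence). 2 N at the rim turns it: a fingertip laid on its top with 5 to 15 N and drawn along the guide's y rolls it; a flat tip keeps its hold for a stroke of about 25 mm across the top. The rim gives up to 1 mm under 20 N. It stays where it is left
- fence (a joint): travel of the sliding fence towards the fixed fence in m; a rack and pinion moves it 8 mm for each rad of the wheel, the same way as the top of the wheel (about 4.2 mm for a 16 mm roll of the rim). The gap between the fences is 60 mm at 0 and shrinks as the value grows. Fence: plate 66 x 13 mm, top 62 mm above the worktop, right of the gap
- pointer (a point): tip of the sliding fence's black pointer over the white scale on the bar that joins the housing and the fixed fence in front of the gap, 58 mm above the worktop
- mark (a point): tip of the red mark (12 mm wide tag clamped to the front edge of that bar), 58 mm above the worktop; the setting is right when the pointer's tip stands opposite it, at the same y of the guide
- guard (a joint): travel of the blue guard in m: 0 fully forward, covering the wheel; 0.040 fully back (+x of the guide), wheel free. It slides with about 1.5 N and stays where it is left
- rib (a point): middle of the top edge of the thumb rib on the guard (7 mm thick along the guide's x, 44 mm long, 16 mm tall), 89.5 mm above the worktop. Guard: 30 mm deep (x) and 60 mm long (y), top plate 74 mm above the worktop, from 26 mm in front of the rib's middle to 4 mm behind it, open in front; push the rib's front face to uncover the wheel and its back face to cover it
- gauge_block: steel setting block, 22 x 45 x 14 mm, lying loose near the guide; origin at the centre of its underside
- loupe: black stand loupe, 36 mm across, 32 mm tall, standing loose near the guide; origin at the centre of its underside
- nozzle: brass nozzle, 17 x 19 x 60 mm, standing loose near the guide; origin at the centre of its underside
- vial_0: red-capped glass vial, 21 mm across, 46 mm tall, standing loose near the guide; origin at the centre of its underside

How it is judged:
On the way, in this order (a step that is already met when the one before it is completed fails the run):
1. the guard has been slid back off the wheel (at least 30 mm) (value of joint guard above 0.03 m), for 0.1 s.
2. with the guard back, the pointer stands at the red mark within 2 mm (value of joint guard above 0.025 m and y of pointer in the frame of mark between -0.002 and 0.002 m), for 0.3 s.
At the end, for the whole second after the job is handed in: the guard is fully forward over the wheel (within 4 mm of its stop), the pointer of the sliding fence stands at the red mark within 2 mm, and the fence is at rest (value of joint guard below 0.004 m and y of pointer in the frame of mark between -0.002 and 0.002 m and velocity of joint fence between -0.002 and 0.002 m/s); the robot touches nothing.
It fails at once if the sliding fence is pushed directly (more than 1 N from the robot) (contact force between any of the fingers, the arm and fence above 1 N).
It fails at once if the guard or the wheel is gripped or pressed hard (more than 45 N from the fingers) (contact force between the fingers and guard above 45 N or contact force between the fingers and wheel above 45 N).
It fails at once if the red mark is moved by more than 2 mm (distance of mark from where it was at the start of the episode above 0.002 m).
It fails at once if a bystander is moved by more than 10 mm (distance of any of gauge_block, loupe, nozzle, vial_0 from where it was at the start of the episode above 0.01 m).
It also fails if it takes over 64 s, if anything falls off the work surface, if the arm or the gripper's body presses on something with over 40 N, if the wrist force passes 120 N, or if a joint passes its speed limit or range.

## Working session

There is one attempt and no reset: what is moved stays moved. The work goes in short steps, Python scripts to look and compute and a tool call to move; the robot and the scene stay as the last step left them, time stands still between calls to the robot, and variables do not carry over. Pictures are saved under pics/ and viewed, at most 10 in all, crops included, and the job is handed in when it is done.

Besides the shell and the picture viewer there is one more tool, called after ">>>" by a JSON object that holds its "api" and its "payload". carry_out: Moves the arm, as the interface text tells. Its arguments: {"type":"object","properties":{"increments":{"type":"array"},"grip_force":{"type":"number"}},"required":["increments"]}

```bash
mkdir -p pics
cat > h.py <<'E'
from bench import *
import numpy as np, cv2
def ray(f,xy,z):
    K,R,t=map(np.array,(f["K"],f["R"],f["t"])); c=-R.T@t
    d=R.T@np.linalg.inv(K)@np.array([xy[0],xy[1],1.]); return c+d*(z-c[2])/d[2]
def proj(f,X):
    p=f["K"]@(f["R"]@np.array(X)+f["t"]); return p[:2]/p[2]
H=dict(guide=0,wheel_top=.069,pointer=.058,mark=.058,rib=.0895,gauge_block=0,loupe=0,nozzle=0,vial_0=0)
E
python3 - <<'E'
from h import *
s=sense(); print(s["ee_pos"],s["tcp_rot"],s["force"],s["time"],s["finger_gap"])
fs={}
for c in("side","top"):
    f=grab_frame(c); fs[c]=f; cv2.imwrite(f"pics/{c}0.png",f["frame"][:,:,::-1])
    for n in H:
        r=place_of(c,n)
        for d in r[:2]: print(c,n,round(d["score"],2),np.round(d["xy"],1),np.round(ray(f,d["xy"],H[n]),4))
E
```

```text
[ 0.21679088 -0.47786893  0.23815751] [ 9.77420511e-01  2.11302447e-01  1.37811252e-06 -6.48459680e-04] [-0.4471902   1.01033998 -1.10925493] 0.0 0.08788471312310171
side guide 0.94 [230.3 228.6] [ 0.6574 -0.1066  0.    ]
side wheel_top 0.76 [195.5 216. ] [ 0.6378 -0.1742  0.069 ]
side pointer 0.81 [228.3 192.1] [ 0.6274 -0.0774  0.058 ]
side pointer 0.16 [228.5 229.4] [ 0.6979 -0.1528  0.058 ]
side mark 0.6 [238.5 185.1] [ 0.6279 -0.0483  0.058 ]
side rib 0.7 [192.7 206.5] [ 0.6335 -0.1747  0.0895]
side gauge_block 0.86 [290.2 245. ] [ 0.7727 -0.0656  0.    ]
side loupe 0.66 [229.6 228. ] [ 0.6552 -0.1063  0.    ]
side loupe 0.65 [306.4 231.3] [ 0.7746 -0.0157  0.    ]
side nozzle 0.7 [288.9 205.4] [0.7029 0.023  0.    ]
side vial_0 0.22 [290.7 202.3] [0.6999 0.0333 0.    ]
top guide 0.59 [267.9 216. ] [ 0.6566 -0.1091  0.    ]
top wheel_top 0.85 [296.2 230.4] [ 0.6212 -0.1691  0.069 ]
top pointer 0.63 [256.5 232.1] [ 0.6178 -0.0815  0.058 ]
top pointer 0.17 [302.6 218.8] [ 0.6473 -0.185   0.058 ]
top mark 0.58 [246.3 227.3] [ 0.6285 -0.0588  0.058 ]
top rib 0.91 [300.  219.1] [ 0.6453 -0.1755  0.0895]
top gauge_block 0.46 [252.  169.4] [ 0.7694 -0.0711  0.    ]
top loupe 0.6 [233.9 167.5] [ 0.774  -0.0274  0.    ]
top nozzle 0.63 [208.  194.5] [0.7084 0.0344 0.    ]
top vial_0 0.59 [333.5 218.8] [ 0.6496 -0.2662  0.    ]
```

Run:
```python
import cv2
a=cv2.imread("pics/side0.png")[140:280,140:340]; b=cv2.imread("pics/top0.png")[140:280,190:360]
cv2.imwrite("pics/sc.png",cv2.resize(a,None,fx=4,fy=4,interpolation=2)); cv2.imwrite("pics/tc.png",cv2.resize(b,None,fx=4,fy=4,interpolation=2))
```

```text
(no output)
```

View pics/sc.png

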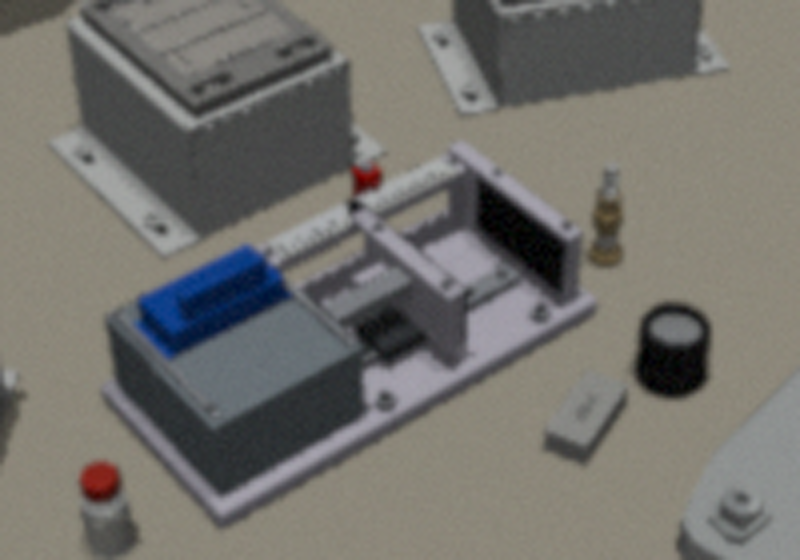

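View pics/tc.png

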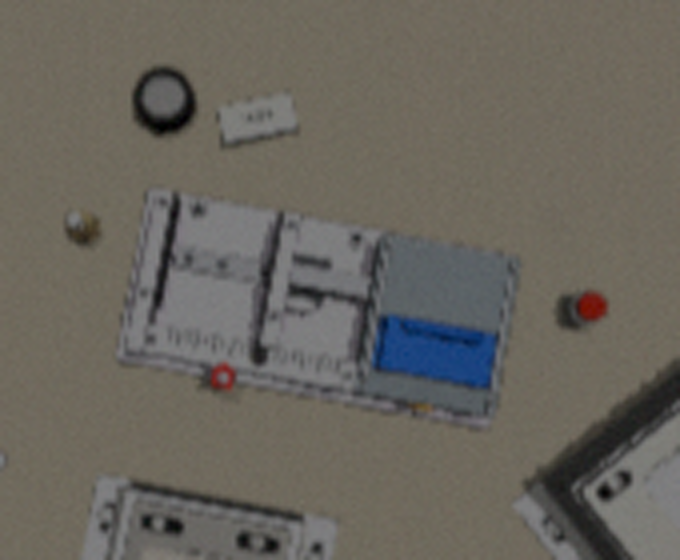

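The side crop shows the guide with its blue guard at (210,295), the pointer near (355,208) and the red mark near (366,178). In the top crop the guard is at (435,352), the pointer at (258,357), the red mark at (222,377). The network's mark points look off, so I'll measure red and black directly, along with the yaw and obstacle heights.

```bash
cat > m.py <<'E'
from h import *
import sys
def blobs(f,name,box):
    im=f["frame"].astype(int); r,g,b=im[...,0],im[...,1],im[...,2]
    x0,y0,x1,y1=box
    m=((r>1.6*g)&(r>1.6*b)&(r>60)).astype(np.uint8)
    n,l,s,c=cv2.connectedComponentsWithStats(m)
    for i in range(1,n):
        if s[i][4]>3 and x0<c[i][0]<x1 and y0<c[i][1]<y1: print(name,"red",s[i],c[i].round(1),ray(f,c[i],.058).round(4))
if __name__=="__main__":
    for c,box in(("side",(215,170,260,200)),("top",(235,220,270,245))):
        f=grab_frame(c); blobs(f,c,box)
        if c=="top":
            for u,v in((145,190),(518,255),(490,428),(120,358)): print("corner",ray(f,(190+u/4,140+v/4),.012).round(4))
            K,R,t=f["K"],f["R"],f["t"]; Z=f["range_z"]; vv,uu=np.indices(Z.shape)
            P=np.stack([(uu-K[0,2])/K[0,0]*Z,(vv-K[1,2])/K[1,1]*Z,Z],-1); W=(P-t)@R; ok=Z>0
            np.save("W.npy",W)
            G=np.full((26,30),0.)
            for a,b,z in W[ok]:
                i=int((a-.38)/.02); j=int((.15-b)/.02)
                if 0<=i<26 and 0<=j<30: G[i,j]=max(G[i,j],z)
            print("rows x from .38 step .02, cols y from .15 down"); 
            for i in range(25,-1,-1): print(f"{.39+.02*i:.2f}"," ".join(f"{int(z*1000):3d}" for z in G[i]))
            a=f["frame"][215:255,225:285,::-1]; cv2.imwrite("pics/tm.png",cv2.resize(a,None,fx=10,fy=10,interpolation=2))
        else:
            a=f["frame"][170:215,205:265,::-1]; cv2.imwrite("pics/sm.png",cv2.resize(a,None,fx=10,fy=10,interpolation=2))
E
python3 m.py; python3 -c "
import cv2,numpy as np
a=cv2.imread('pics/tm.png');b=cv2.imread('pics/sm.png')
a=cv2.resize(a,(450,300),interpolation=2);b=cv2.resize(b,(400,300),interpolation=2)
cv2.imwrite('pics/ms.png',np.hstack([a[:,50:],b]))"
```

```text
side red [228 182   7   6  31] [231.1 184.2] [ 0.6147 -0.0557  0.058 ]
top red [243 231   6   7  23] [245.3 233.8] [ 0.6141 -0.0566  0.058 ]
corner [ 0.7238 -0.0101  0.012 ]
corner [ 0.6848 -0.2313  0.012 ]
corner [ 0.5832 -0.2129  0.012 ]
corner [0.6245 0.0039 0.012 ]
rows x from .38 step .02, cols y from .15 down
0.89   5 509 503 488   2   3   4 133 138 136 136 136 139 135 136 136 146 134   5   3   3   3   4   4   3   4   3   4   5   5
0.87 528 513 492   4   3   3   4   3   5   4   3   3 127   3   5   7   3   4   2   3   4   5   3   3   3   4   4   4   4   4
0.85 518 458   3   3   4   4   4   4   4   4   3   2   4   4   3   4   4   5   2   4   3   3   5   3   4   3   4   3   3   4
0.83 498   3   2   5   3   3   3   3   4   3   2   3   3   4   4   5   2   3   4   4   4   3   4   4   4   3   4   4   5   3
0.81   4   3   3   4   3   4   4   4   4   4   5   4   4   3   3   3   4   4   3   5   5   3   4   3   4   3   3   5   3   4
0.79   3   3   3   4   3   5   4  34  35  33   4  12  13   5   4   3   3   4   3   5   3   6   3   3   4   4   5   4   4   3
0.77   4   3   5   3   3   4   4 
[... 1766 characters left out ...]
 87  77   6   4   5   5   5   4   3   6 101 104 104 105 105 104 104   0   6
0.47   4   3   4   3   3   5  75  88  87  89  89  87   6   5   4   4   4   4   5   3   4   7 102 104 104 105 104   0   3   6
0.45   4   4   3   3   4   7  86  87  88  87  88  87   7   4   4   4   3   4   4   3   3   4   8 104 104   0   3   4   6   5
0.43   6   3   3   3   2   6  85  87  87  87  87  86   8   4   4   3   5   4   3   3   6   4   4   6   6   3   5   5   3   4
0.41   3   3   5   4   4   3   3   5   3  75  86  75   6   3   4   4   6   9  10   7   8   4   3   4   4   3   4   4   4   4
0.39   4   5  35  36   3   4   4   3   4   4   5   4   3   4   5   7   5   6   6   9   7   5  32   4   5   4   5   5   5   4
```

View pics/ms.png

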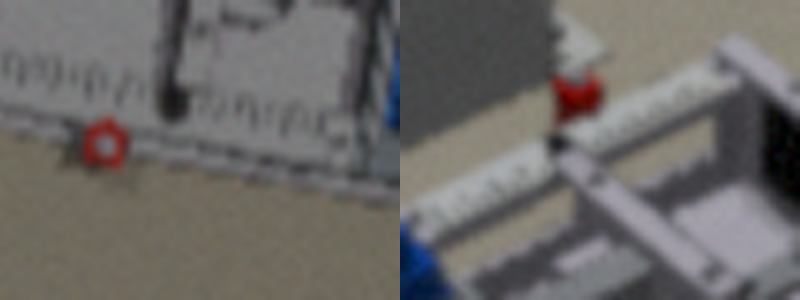

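The mark is a red tag centred near top pixel (245.3,233.8). The pointer's black tip is near top (254.8,230.5) and side (228.6,191.7).

```bash
cat >> h.py <<'E'
yaw=np.radians(-10.); xg=np.array([np.cos(yaw),np.sin(yaw),0]); yg=np.array([-np.sin(yaw),np.cos(yaw),0]); O=np.array([.655,-.110,0])
def g(X): return np.array([(X-O)@xg,(X-O)@yg,X[2]])
def plan(X):  # shift in tool axes (cm) from present TCP to world X
    from scipy.spatial.transform import Rotation as Ro
    s=sense(); return Ro.from_quat(s["tcp_rot"]).inv().apply(X-np.array(s["ee_pos"]))*100
def world(p): return O+p[0]*xg+p[1]*yg+np.array([0,0,p[2]])
E
python3 - <<'E'
from h import *
f=grab_frame("top"); e=grab_frame("side"); W=np.load("W.npy")
im=f["frame"].astype(int); blue=(im[...,2]>1.5*im[...,0])&(im[...,2]>60)
B=W[blue]; 
Bg=(B-O)@np.stack([xg,yg],1)
for n,m in(("rib",B[:,2]>.086),("plate",(B[:,2]<.081)&(B[:,2]>.07))): print(n,m.sum(),Bg[m].min(0),Bg[m].max(0),np.median(Bg[m],0))
h=(W[...,2]>.054)&(W[...,2]<.07)
# housing + whole plate via min area rect
pl=(W[...,2]>.008)&(W[...,0]>.55)&(W[...,0]<.74)&(W[...,1]>-.25)&(W[...,1]<.02)
P=W[pl][:,:2].astype(np.float32)*1000; print("rect",cv2.minAreaRect(P))
for n,xs in(("pointer",((f,(254.8,230.5)),(e,(228.6,191.7)))),("mark",((f,(245.3,233.8)),(e,(231.1,184.2))))):
    for c,xy in xs: print(n,g(ray(c,xy,.058)).round(4))
for n,c,xy,z in(("wheel",f,(296.2,230.4),.069),("wheel",e,(195.5,216),.069),("rib",f,(300,219.1),.0895),("rib",e,(192.7,206.5),.0895)): print(n,g(ray(c,xy,z)).round(4))
print(plan(world([-.03,-.07,.15])))
E
```

```text
rib 181 [-0.05060391 -0.08964539] [0.16053498 0.39658505] [0.08765582 0.35630483]
plate 300 [-0.03114717 -0.09794587] [-0.00160748 -0.03804199] [-0.01890745 -0.06734873]
rect ((636.46484375, -121.6688232421875), (256.2887878417969, 172.88394165039062), 89.99761962890625)
pointer [-0.0387  0.0259  0.058 ]
pointer [-0.0335  0.0285  0.058 ]
mark [-0.0495  0.0455  0.058 ]
mark [-0.049   0.0464  0.058 ]
wheel [-0.023  -0.0641  0.069 ]
wheel [-0.0058 -0.0662  0.069 ]
rib [ 0.0018 -0.0662  0.0895]
rib [-0.0099 -0.0674  0.0895]
[ 48.68144165 -11.34738459   8.87129858]
```

>>> {"api": "carry_out", "payload": {"increments": [{"dp":[48.7,-11.2,8.9],"rot":[0,0,0.6],"gripper":1},{"dp":[48.7,-11.2,8.9],"rot":[0,0,0.6],"gripper":1},{"dp":[48.7,-11.2,8.9],"rot":[0,0,0.6],"gripper":1},{"dp":[48.7,-11.2,8.9],"rot":[0,0,0.6],"gripper":1},{"dp":[48.7,-11.2,8.9],"rot":[0,0,0.6],"gripper":1},{"dp":[48.7,-11.2,8.9],"rot":[0,0,0.6],"gripper":1},{"dp":[48.7,-11.2,8.9],"rot":[0,0,0.6],"gripper":1},{"dp":[48.7,-11.2,8.9],"rot":[0,0,0.6],"gripper":1},{"dp":[48.7,-11.2,8.9],"rot":[0,0,0.6],"gripper":1},{"dp":[48.7,-11.2,8.9],"rot":[0,0,0.6],"gripper":1},{"dp":[48.7,-11.2,8.9],"rot":[0,0,0.6],"gripper":1},{"dp":[48.7,-11.2,8.9],"rot":[0,0,0.6],"gripper":1}], "grip_force": 5}}

```text
time: 2.2
ee_pos: [0.5936, -0.1901, 0.1543]
tcp_rot: [0.996, -0.087, 0.0, 0.0]
force: [-0.3, -1.0, 0.3]
finger_gap: 0.01
grasp_force: 0.0
```

Run:
```python
from h import *
s=sense();print(s["ee_pos"],s["finger_gap"],s["force"]); print(plan(world([-.026,-.068,.081])))
f=grab_frame("side"); a=f["frame"][130:270,140:300,::-1]; cv2.imwrite("pics/s1.png",cv2.resize(a,None,fx=4,fy=4,interpolation=2))
```

```text
[ 0.59356626 -0.19014846  0.1543033 ] 0.010027445419025817 [-0.34033958 -1.01152369  0.32368553]
[ 2.05863803 -2.15934191  7.33038362]
```

View pics/s1.png

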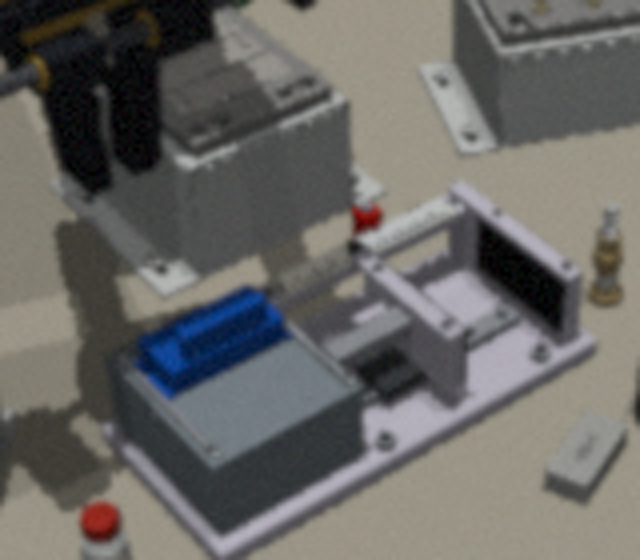

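The picture shows the fingers (75–150, 80–190 in the crop) above and in front of the guard, still 10 mm apart. Next I move over the guard's front plate and lower the tip.

>>> {"api": "carry_out", "payload": {"increments": [{"dp":[2.05,-2.15,3],"rot":[0,0,0],"gripper":1},{"dp":[2.05,-2.15,5],"rot":[0,0,0],"gripper":1},{"dp":[2.05,-2.15,6.5],"rot":[0,0,0],"gripper":1},{"dp":[2.05,-2.15,7.3],"rot":[0,0,0],"gripper":1},{"dp":[2.05,-2.15,7.3],"rot":[0,0,0],"gripper":1}]}}

```text
time: 2.67
ee_pos: [0.6153, -0.1739, 0.0799]
tcp_rot: [0.996, -0.087, -0.002, -0.001]
force: [-0.9, -0.4, -0.4]
finger_gap: 0.0006
grasp_force: 0.0
```

Run:
```python
from h import *
s=sense();print(s["ee_pos"],g(s["ee_pos"]),s["finger_gap"],s["force"])
f=grab_frame("side"); a=f["frame"][150:270,140:260,::-1]; cv2.imwrite("pics/s2.png",cv2.resize(a,None,fx=5,fy=5,interpolation=2))
```

```text
[ 0.61526693 -0.17393031  0.0798876 ] [-0.02802805 -0.06985864  0.0798876 ] 0.0006268273228746583 [-0.86238564 -0.35516579 -0.39969759]
```

View pics/s2.png

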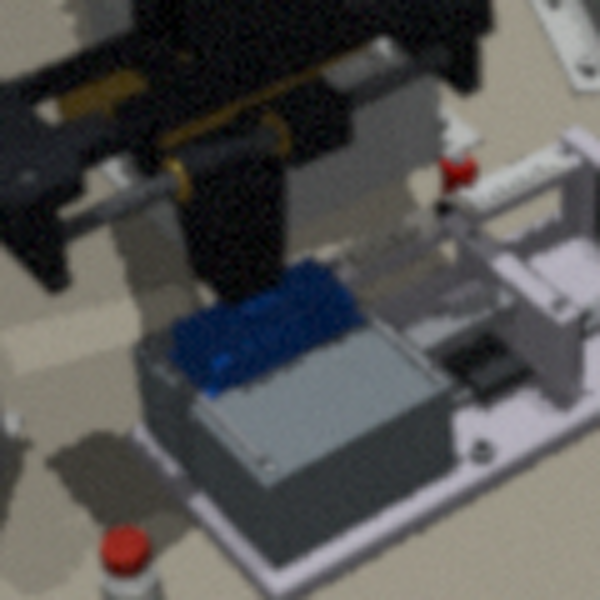

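The closed fingers stand in front of the blue rib, at about (240,290) in the crop, with no contact yet. Now I push the guard back.

>>> {"api": "carry_out", "payload": {"increments": [{"dp":[0.4,0,0],"rot":[0,0,0],"gripper":1},{"dp":[0.8,0,0],"rot":[0,0,0],"gripper":1},{"dp":[1.2,0,0],"rot":[0,0,0],"gripper":1},{"dp":[1.6,0,0],"rot":[0,0,0],"gripper":1},{"dp":[2.0,0,0],"rot":[0,0,0],"gripper":1},{"dp":[2.4,0,0],"rot":[0,0,0],"gripper":1},{"dp":[2.8,0,0],"rot":[0,0,0],"gripper":1},{"dp":[3.2,0,0],"rot":[0,0,0],"gripper":1},{"dp":[3.6,0,0],"rot":[0,0,0],"gripper":1},{"dp":[4.0,0,0],"rot":[0,0,0],"gripper":1},{"dp":[4.3,0,0],"rot":[0,0,0],"gripper":1},{"dp":[4.5,0,0],"rot":[0,0,0],"gripper":1}]}}

```text
time: 3.72
ee_pos: [0.6607, -0.1821, 0.0815]
tcp_rot: [0.996, -0.087, -0.0, 0.0]
force: [-2.2, -0.6, 0.5]
finger_gap: 0.0004
grasp_force: 0.7
```

>>> {"api": "carry_out", "payload": {"increments": [{"dp":[0.15,0,0],"rot":[0,0,0],"gripper":1},{"dp":[0.3,0,0],"rot":[0,0,0],"gripper":1},{"dp":[0.3,0,0],"rot":[0,0,0],"gripper":1}]}}

```text
time: 3.97
ee_pos: [0.6626, -0.1824, 0.0815]
tcp_rot: [0.996, -0.087, -0.001, -0.0]
force: [-6.5, 0.3, 2.6]
finger_gap: 0.0005
grasp_force: 3.1
```

>>> {"api": "carry_out", "payload": {"increments": [{"dp":[-0.6,0,0],"rot":[0,0,0],"gripper":1},{"dp":[-1,0,-2],"rot":[0,0,0],"gripper":1},{"dp":[-4,0,-4.5],"rot":[0,0,0],"gripper":1},{"dp":[-8,0,-5],"rot":[0,0,0],"gripper":1},{"dp":[-12,0,-5],"rot":[0,0,0],"gripper":1},{"dp":[-16,0,-5],"rot":[0,0,0],"gripper":1},{"dp":[-16,0,-5],"rot":[0,0,0],"gripper":1},{"dp":[-16,0,-5],"rot":[0,0,0],"gripper":1}]}}

```text
time: 4.63
ee_pos: [0.5043, -0.1542, 0.132]
tcp_rot: [0.996, -0.087, 0.0, -0.0]
force: [1.0, 0.3, 1.0]
finger_gap: 0.0008
grasp_force: 0.0
```

```bash
cat > look.py <<'E'
from h import *
import sys
from m import blobs
n=sys.argv[1]
fs={c:grab_frame(c) for c in("side","top")}
for c,f in fs.items():
    for l in("wheel_top","rib","pointer","mark"):
        for d in place_of(c,l)[:1]: print(c,l,round(d["score"],2),np.round(d["xy"],1),g(ray(f,d["xy"],H[l])).round(4))
blobs(fs["side"],"side",(215,170,260,200)); blobs(fs["top"],"top",(235,220,270,245))
a=fs["side"]["frame"][165:255,160:260,::-1]; b=fs["top"]["frame"][195:245,235:325,::-1]
a=cv2.resize(a,(444,400),interpolation=2); b=cv2.resize(b,(800,444)[:2],interpolation=2)
cv2.imwrite(f"pics/{n}.png",np.vstack([np.hstack([cv2.resize(fs['top']['frame'][200:240,236:276,::-1],(356,300),interpolation=2),cv2.resize(fs['side']['frame'][172:206,212:262,::-1],(444,300),interpolation=2)]),cv2.resize(np.hstack([a,b[:400]]),(800,257))]))
s=sense(); print(s["time"],g(s["ee_pos"]),s["force"])
E
python3 look.py l1
```

```text
side wheel_top 0.97 [193.8 216.5] [-0.0066 -0.0693  0.069 ]
side rib 0.61 [206.2 222.5] [ 0.0387 -0.0725  0.0895]
side pointer 0.83 [224.1 187.7] [-0.0489  0.0291  0.058 ]
side mark 0.58 [235.2 185.8] [-0.0398  0.0496  0.058 ]
top wheel_top 0.84 [298.3 228.5] [-0.0181 -0.068   0.069 ]
top rib 0.87 [305.9 201.8] [ 0.0411 -0.0728  0.0895]
top pointer 0.84 [255. 234.] [-0.0463  0.0241  0.058 ]
top mark 0.59 [245.8 229.6] [-0.0402  0.0461  0.058 ]
side red [228 182   7   6  30] [231.1 184.2] [ 0.6149 -0.0558  0.058 ]
top red [243 231   6   6  22] [245.2 233.7] [ 0.6144 -0.0564  0.058 ]
5.1333 [-0.1389351  -0.06999517  0.13148863] [ 0.7462106  -0.02219063  0.52993112]
```

View pics/l1.png

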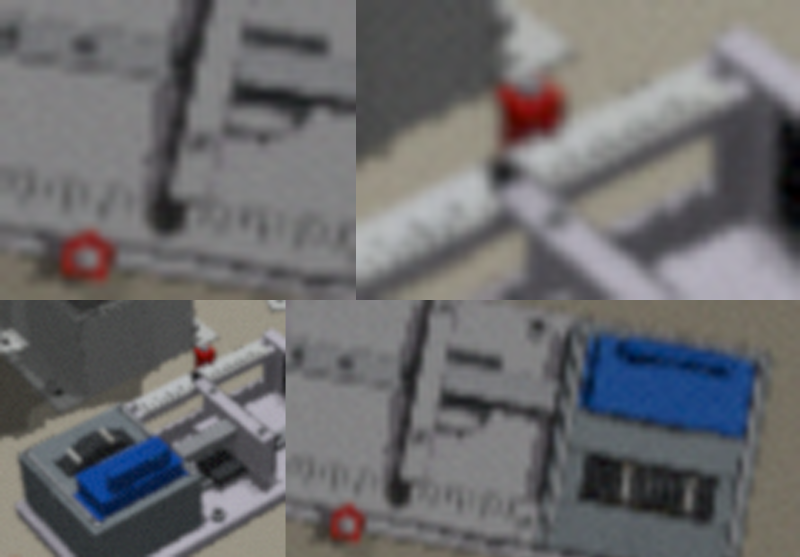

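The guard is back and the wheel is exposed, at g ≈ (-0.018, -0.068) as the top network reports. The pointer is still about 19 mm short of the mark. I'll go over the wheel, starting 12 mm towards -y.

Run:
```python
from h import *
print(plan(world([-.019,-.080,.085])))
```

```text
[11.99329905  1.00581972  4.64825501]
```

>>> {"api": "carry_out", "payload": {"increments": [{"dp":[4,1.0,0],"rot":[0,0,0],"gripper":1},{"dp":[8,1.0,0],"rot":[0,0,0],"gripper":1},{"dp":[12,1.0,1.5],"rot":[0,0,0],"gripper":1},{"dp":[12,1.0,3.5],"rot":[0,0,0],"gripper":1},{"dp":[12,1.0,4.6],"rot":[0,0,0],"gripper":1},{"dp":[12,1.0,5.4],"rot":[0,0,0],"gripper":1},{"dp":[12,1.0,5.8],"rot":[0,0,0],"gripper":1},{"dp":[12,1.0,5.8],"rot":[0,0,0],"gripper":1}]}}

```text
time: 5.8
ee_pos: [0.6214, -0.1852, 0.0735]
tcp_rot: [0.996, -0.087, -0.0, -0.0]
force: [0.1, -0.2, 0.0]
finger_gap: 0.0004
grasp_force: 0.0
```

>>> {"api": "carry_out", "payload": {"increments": [{"dp":[0,0,0.2],"rot":[0,0,0],"gripper":1},{"dp":[0,0,0.4],"rot":[0,0,0],"gripper":1},{"dp":[0,0,0.45],"rot":[0,0,0],"gripper":1},{"dp":[0,0,0.45],"rot":[0,0,0],"gripper":1}]}}

```text
time: 6.13
ee_pos: [0.6222, -0.1855, 0.0696]
tcp_rot: [0.996, -0.087, 0.0, 0.0]
force: [-0.1, -0.1, 0.6]
finger_gap: 0.0003
grasp_force: 0.0
```

>>> {"api": "carry_out", "payload": {"increments": [{"dp":[0,0,0.1],"rot":[0,0,0],"gripper":1},{"dp":[0,0,0.1],"rot":[0,0,0],"gripper":1}]}}

```text
time: 6.3
ee_pos: [0.6224, -0.1855, 0.069]
tcp_rot: [0.996, -0.087, 0.0, 0.0]
force: [-1.6, 1.1, 4.8]
finger_gap: 0.0003
grasp_force: 2.1
```

>>> {"api": "carry_out", "payload": {"increments": [{"dp":[0,0,0.06],"rot":[0,0,0],"gripper":1},{"dp":[0,-0.2,0.06],"rot":[0,0,0],"gripper":1},{"dp":[0,-0.5,0.06],"rot":[0,0,0],"gripper":1},{"dp":[0,-0.8,0.06],"rot":[0,0,0],"gripper":1},{"dp":[0,-1.1,0.06],"rot":[0,0,0],"gripper":1}]}}

```text
time: 6.72
ee_pos: [0.6244, -0.1752, 0.0692]
tcp_rot: [0.996, -0.087, 0.001, 0.001]
force: [-3.8, -0.7, 9.3]
finger_gap: 0.0005
grasp_force: 4.7
```

>>> {"api": "carry_out", "payload": {"increments": [{"dp":[0,-0.3,0],"rot":[0,0,0],"gripper":1},{"dp":[0,-0.6,0],"rot":[0,0,0],"gripper":1},{"dp":[0,-0.9,0],"rot":[0,0,0],"gripper":1},{"dp":[0,-1.2,0],"rot":[0,0,0],"gripper":1},{"dp":[0,-1.2,0],"rot":[0,0,0],"gripper":1},{"dp":[0,-1.2,-1],"rot":[0,0,0],"gripper":1},{"dp":[0,-1.2,-2],"rot":[0,0,0],"gripper":1}]}}

```text
time: 7.3
ee_pos: [0.626, -0.1627, 0.088]
tcp_rot: [0.996, -0.087, -0.0, -0.0]
force: [1.5, -0.1, 1.0]
finger_gap: 0.0003
grasp_force: 0.0
```

```bash
python3 look.py l2
```

```text
side wheel_top 0.72 [194.3 214.5] [-0.0104 -0.0657  0.069 ]
side rib 0.73 [164.8 275.9] [ 0.0946 -0.1869  0.0895]
side pointer 0.84 [228.4 192.9] [-0.0308  0.026   0.058 ]
side mark 0.43 [233.2 180.3] [-0.0562  0.0573  0.058 ]
top mark 0.59 [245.8 226.8] [-0.034   0.0471  0.058 ]
side red [228 182   7   6  33] [230.7 184.5] [ 0.615 -0.057  0.058]
top red [243 231   6   7  21] [245.2 233.7] [ 0.6143 -0.0563  0.058 ]
7.8 [-0.01934505 -0.05694532  0.08719861] [-0.04214628  0.25986956 -0.33024615]
```

View pics/l2.png

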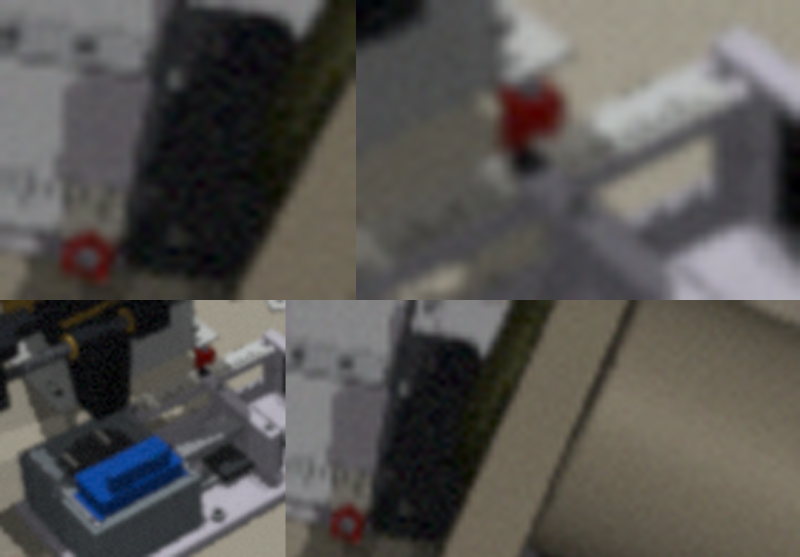

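Side panel: the pointer has advanced from about (505,172) to (530,158), some 6 mm as predicted for a 23 mm stroke. Second stroke.

>>> {"api": "carry_out", "payload": {"increments": [{"dp":[0,2.3,0],"rot":[0,0,0],"gripper":1},{"dp":[0,2.3,1],"rot":[0,0,0],"gripper":1},{"dp":[0,2.3,1.7],"rot":[0,0,0],"gripper":1},{"dp":[0,2.3,2.0],"rot":[0,0,0],"gripper":1},{"dp":[0,2.3,2.0],"rot":[0,0,0],"gripper":1},{"dp":[0,2.0,2.0],"rot":[0,0,0],"gripper":1},{"dp":[0,1.7,2.0],"rot":[0,0,0],"gripper":1},{"dp":[0,1.4,2.0],"rot":[0,0,0],"gripper":1},{"dp":[0,1.1,2.0],"rot":[0,0,0],"gripper":1}]}}

```text
time: 8.55
ee_pos: [0.6245, -0.1734, 0.0692]
tcp_rot: [0.996, -0.087, 0.0, 0.001]
force: [-6.6, -1.8, 15.0]
finger_gap: 0.0005
grasp_force: 7.8
```

>>> {"api": "carry_out", "payload": {"increments": [{"dp":[0,-0.3,0],"rot":[0,0,0],"gripper":1},{"dp":[0,-0.6,0],"rot":[0,0,0],"gripper":1},{"dp":[0,-0.9,0],"rot":[0,0,0],"gripper":1},{"dp":[0,-1.1,0],"rot":[0,0,0],"gripper":1},{"dp":[0,-1.1,0],"rot":[0,0,0],"gripper":1},{"dp":[0,-1.1,-1],"rot":[0,0,0],"gripper":1},{"dp":[-4,-1.1,-3],"rot":[0,0,0],"gripper":1},{"dp":[-8,-1.1,-5],"rot":[0,0,0],"gripper":1},{"dp":[-12,-1.1,-5],"rot":[0,0,0],"gripper":1},{"dp":[-12,1.2,-5],"rot":[0,0,0],"gripper":1},{"dp":[-12,1.2,-5],"rot":[0,0,0],"gripper":1}]}}

```text
time: 9.47
ee_pos: [0.5019, -0.1653, 0.1177]
tcp_rot: [0.996, -0.088, -0.001, -0.0]
force: [-0.4, -0.5, -0.0]
finger_gap: 0.0003
grasp_force: 0.0
```

```bash
python3 look.py l3
```

```text
side wheel_top 0.95 [195.6 215.9] [-0.0059 -0.0659  0.069 ]
side rib 0.64 [206.3 218.6] [ 0.0309 -0.0669  0.0895]
side pointer 0.98 [231.7 190.3] [-0.0331  0.0358  0.058 ]
side mark 0.53 [233.2 184.4] [-0.0458  0.0493  0.058 ]
top wheel_top 0.84 [297.6 228.4] [-0.0181 -0.0664  0.069 ]
top rib 0.97 [305.6 202.4] [ 0.0397 -0.0724  0.0895]
top pointer 0.8 [250.4 231. ] [-0.0415  0.0354  0.058 ]
top mark 0.46 [246.1 229.1] [-0.039   0.0456  0.058 ]
side red [228 182   7   6  31] [231.1 184.3] [ 0.6151 -0.0561  0.058 ]
top red [243 231   6   6  22] [245.2 233.7] [ 0.6144 -0.0564  0.058 ]
9.9667 [-0.13899806 -0.0796935   0.11733386] [-0.25522139  0.76609282 -0.02329716]
```

View pics/l3.png

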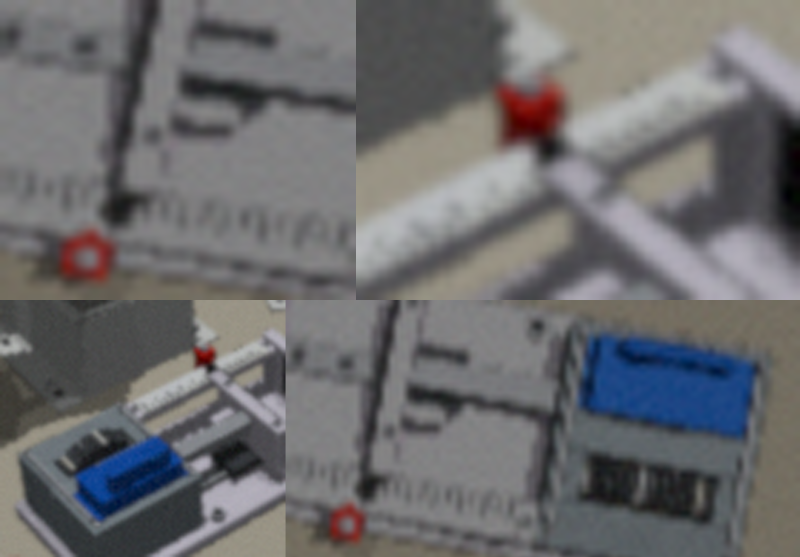

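Top panel: pointer tip near (118,208), mark at (87,257). Side panel: pointer at (548,148), mark at (530,110). I'll get subpixel centroids for the remaining distance.

```bash
cat > gap.py <<'E'
from h import *
im={c:[grab_frame(c) for _ in range(3)] for c in("top","side")}
def cen(I,wt,box):
    x0,y0,x1,y1=box; w=wt[y0:y1,x0:x1]; v,u=np.indices(w.shape); return np.array([(w*u).sum()/w.sum()+x0,(w*v).sum()/w.sum()+y0])
for c,pb,rb in(("top",(246,225,254,232),(241,229,250,239)),("side",(230,185,237,192),(225,179,237,189))):
    f=im[c][0]; I=np.mean([k["frame"].astype(float) for k in im[c]],0)
    gr=I.mean(2); red=np.clip(I[...,0]-1.3*np.maximum(I[...,1],I[...,2])-5,0,None)
    x0,y0,x1,y1=pb; print(c,gr[y0:y1,x0:x1].astype(int).tolist())
    nb=(I.max(2)-I.min(2))<40
    w=np.clip((55 if c=="top" else 70)-gr,0,None)*nb
    p=cen(I,w,pb); r=cen(I,red,rb); P=g(ray(f,p,.058)); M=g(ray(f,r,.058)); print(c,p.round(1),r.round(1),P.round(4),M.round(4),"dy mm",((M-P)[1]*1000).round(2))
E
python3 gap.py
```

```text
top [[120, 115, 60, 51, 74, 96, 99, 106], [124, 106, 52, 32, 38, 55, 70, 98], [123, 80, 38, 31, 37, 74, 82, 116], [125, 72, 39, 34, 51, 102, 98, 119], [126, 99, 56, 47, 74, 118, 119, 126], [111, 118, 90, 95, 108, 126, 129, 130], [72, 102, 103, 115, 124, 126, 127, 128]]
top [249. 227.] [245.2 233.7] [-0.0333  0.04    0.058 ] [-0.0493  0.0458  0.058 ] dy mm 5.79
side [[37, 40, 37, 40, 68, 111, 151], [29, 29, 27, 43, 77, 128, 169], [55, 55, 34, 29, 69, 120, 166], [112, 100, 57, 27, 42, 88, 135], [164, 146, 81, 41, 59, 90, 120], [180, 159, 105, 85, 112, 140, 150], [179, 157, 127, 127, 146, 161, 165]]
side [232.8 187.8] [231.2 184.1] [-0.0379  0.0423  0.058 ] [-0.0491  0.0467  0.058 ] dy mm 4.46
```

Run:
```python
from h import *
f=grab_frame("top"); e=grab_frame("side")
for c,p in((f,(248.6,228.5)),(f,(245.2,233.7)),(e,(233.1,188.6)),(e,(233.2,189)),(e,(231.2,184.1))):
    print([g(ray(c,p,z)).round(4)[:2].tolist() for z in(.055,.058,.061)])
print(plan(world([-.019,-.080,.088])))
```

```text
[[-0.0366, 0.0404], [-0.0367, 0.0403], [-0.0367, 0.0403]]
[[-0.0494, 0.0459], [-0.0494, 0.0458], [-0.0494, 0.0457]]
[[-0.0385, 0.0433], [-0.0355, 0.0411], [-0.0326, 0.0389]]
[[-0.0374, 0.0427], [-0.0344, 0.0405], [-0.0315, 0.0383]]
[[-0.0521, 0.049], [-0.0491, 0.0468], [-0.0461, 0.0446]]
[1.20195023e+01 5.73113148e-04 2.95623590e+00]
```

Both cameras agree: about 5.6 mm is left, which is 21 mm of roll. Third stroke 20.5 mm.

>>> {"api": "carry_out", "payload": {"increments": [{"dp":[4,0,0],"rot":[0,0,0],"gripper":1},{"dp":[8,0,0],"rot":[0,0,0],"gripper":1},{"dp":[12,0,1],"rot":[0,0,0],"gripper":1},{"dp":[12,0,3],"rot":[0,0,0],"gripper":1},{"dp":[12,0,4.3],"rot":[0,0,0],"gripper":1},{"dp":[12,0,4.7],"rot":[0,0,0],"gripper":1},{"dp":[12,0,4.97],"rot":[0,0,0],"gripper":1},{"dp":[12,0,4.97],"rot":[0,0,0],"gripper":1}]}}

```text
time: 11.03
ee_pos: [0.6216, -0.1855, 0.069]
tcp_rot: [0.996, -0.087, 0.0, 0.0]
force: [-0.7, -0.0, 3.5]
finger_gap: 0.0006
grasp_force: 1.6
```

>>> {"api": "carry_out", "payload": {"increments": [{"dp":[0,-0.3,0],"rot":[0,0,0],"gripper":1},{"dp":[0,-0.6,0],"rot":[0,0,0],"gripper":1},{"dp":[0,-0.9,0],"rot":[0,0,0],"gripper":1},{"dp":[0,-1.2,0],"rot":[0,0,0],"gripper":1},{"dp":[0,-1.5,0],"rot":[0,0,0],"gripper":1},{"dp":[0,-1.8,0],"rot":[0,0,0],"gripper":1},{"dp":[0,-2.05,0],"rot":[0,0,0],"gripper":1},{"dp":[0,-2.05,0],"rot":[0,0,0],"gripper":1},{"dp":[0,-2.05,0],"rot":[0,0,0],"gripper":1}]}}

```text
time: 11.78
ee_pos: [0.6254, -0.1651, 0.0693]
tcp_rot: [0.996, -0.087, 0.001, 0.0]
force: [0.2, 0.1, 4.3]
finger_gap: 0.0006
grasp_force: 2.7
```

>>> {"api": "carry_out", "payload": {"increments": [{"dp":[0,0,-1],"rot":[0,0,0],"gripper":1},{"dp":[-4,0,-3],"rot":[0,0,0],"gripper":1},{"dp":[-8,0,-5],"rot":[0,0,0],"gripper":1},{"dp":[-12,2,-5],"rot":[0,0,0],"gripper":1},{"dp":[-12,2,-5],"rot":[0,0,0],"gripper":1},{"dp":[-12,2,-5],"rot":[0,0,0],"gripper":1}]}}

```text
time: 12.28
ee_pos: [0.502, -0.1643, 0.119]
tcp_rot: [0.996, -0.088, -0.0, 0.0]
force: [0.1, -0.0, 0.9]
finger_gap: 0.0006
grasp_force: 0.0
```

```bash
python3 look.py l4; sed -i 's/(246,225,254,232)/(243,225,251,232)/;s/(230,185,237,192)/(230,183,240,191)/' gap.py; python3 gap.py
```

```text
side wheel_top 0.65 [194.  214.9] [-0.0099 -0.0667  0.069 ]
side rib 0.56 [206.9 219.7] [ 0.0338 -0.0676  0.0895]
side pointer 0.88 [232.6 187.7] [-0.0384  0.042   0.058 ]
side mark 0.63 [232.2 186.6] [-0.0416  0.0435  0.058 ]
top wheel_top 0.7 [268.8 215.8] [-0.0016  0.001   0.069 ]
top rib 0.87 [302.6 203.2] [ 0.0368 -0.0662  0.0895]
top pointer 0.78 [249.2 231.3] [-0.0426  0.0379  0.058 ]
top mark 0.38 [245.8 231.7] [-0.0448  0.0452  0.058 ]
side red [228 182   7   6  31] [231.2 184.3] [ 0.6152 -0.0559  0.058 ]
top red [243 230   6   7  23] [245.3 233.5] [ 0.6147 -0.0565  0.058 ]
12.7833 [-0.13897163 -0.07931371  0.11757631] [ 0.23832386 -0.04739674 -0.32671223]
top [[98, 117, 78, 40, 40, 52, 94, 114], [96, 119, 71, 36, 27, 49, 103, 108], [102, 118, 67, 42, 35, 56, 116, 111], [118, 122, 76, 46, 43, 69, 119, 119], [128, 126, 100, 56, 67, 103, 126, 129], [126, 116, 103, 71, 99, 121, 127, 130], [98, 92, 80, 69, 99, 113, 120, 126]]
top [246.7 226.3] [245.3 233.6] [-0.0326  0.0455  0.058 ] [-0.0491  0.0457  0.058 ] dy mm 0.26
side [[63, 69, 66, 59, 66, 97, 134, 145, 147, 154], [49, 52, 46, 40, 51, 91, 136, 152, 161, 169], [34, 40, 38, 40, 54, 91, 135, 157, 173, 181], [36, 44, 52, 46, 44, 62, 99, 132, 164, 176], [58, 80, 102, 88, 51, 33, 52, 84, 122, 147], [115, 133, 155, 142, 83, 42, 60, 88, 116, 126], [167, 173, 179, 163, 111, 81, 111, 139, 151, 148], [181, 178, 180, 168, 132, 114, 141, 160, 165, 164]]
side [235.1 187.3] [231.2 184. ] [-0.0363  0.0467  0.058 ] [-0.0493  0.047   0.058 ] dy mm 0.38
```

View pics/l4.png

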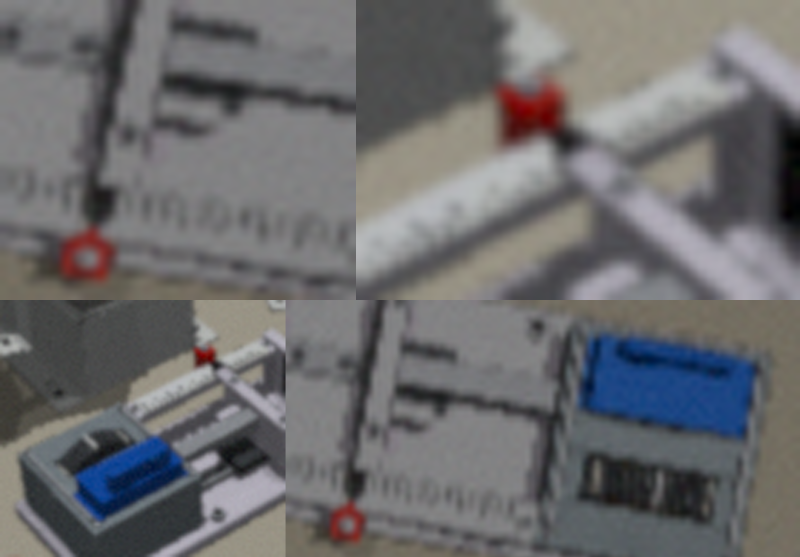

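Pointer and mark now agree to about 0.3 mm in both views. In the top panel the pointer is at (98,205) and the mark at (88,257), which lie along the guide's x. Now I go behind the rib to push the guard forward.

Run:
```python
from h import *
print(plan(world([.058,-.069,.081])))
```

```text
[19.71936009 -1.04377971  3.68445624]
```

>>> {"api": "carry_out", "payload": {"increments": [{"dp":[4,-1,-1],"rot":[0,0,0],"gripper":1},{"dp":[8,-1,-1],"rot":[0,0,0],"gripper":1},{"dp":[12,-1,-1],"rot":[0,0,0],"gripper":1},{"dp":[16,-1,-1],"rot":[0,0,0],"gripper":1},{"dp":[19.7,-1,-1],"rot":[0,0,0],"gripper":1},{"dp":[19.7,-1,-1],"rot":[0,0,0],"gripper":1},{"dp":[19.7,-1,1],"rot":[0,0,0],"gripper":1},{"dp":[19.7,-1,2.7],"rot":[0,0,0],"gripper":1},{"dp":[19.7,-1,3.6],"rot":[0,0,0],"gripper":1},{"dp":[19.7,-1,3.6],"rot":[0,0,0],"gripper":1}]}}

```text
time: 13.92
ee_pos: [0.6986, -0.188, 0.0795]
tcp_rot: [0.996, -0.087, -0.002, -0.001]
force: [0.6, -0.3, -0.5]
finger_gap: 0.0007
grasp_force: 0.0
```

>>> {"api": "carry_out", "payload": {"increments": [{"dp":[-0.4,0,0],"rot":[0,0,0],"gripper":1},{"dp":[-0.8,0,0],"rot":[0,0,0],"gripper":1},{"dp":[-1.2,0,0],"rot":[0,0,0],"gripper":1},{"dp":[-1.6,0,0],"rot":[0,0,0],"gripper":1},{"dp":[-2.0,0,0],"rot":[0,0,0],"gripper":1},{"dp":[-2.4,0,0],"rot":[0,0,0],"gripper":1},{"dp":[-2.8,0,0],"rot":[0,0,0],"gripper":1},{"dp":[-3.2,0,0],"rot":[0,0,0],"gripper":1},{"dp":[-3.6,0,0],"rot":[0,0,0],"gripper":1},{"dp":[-4.0,0,0],"rot":[0,0,0],"gripper":1},{"dp":[-4.3,0,0],"rot":[0,0,0],"gripper":1},{"dp":[-4.6,0,0],"rot":[0,0,0],"gripper":1}]}}

```text
time: 14.92
ee_pos: [0.6543, -0.1803, 0.0819]
tcp_rot: [0.996, -0.087, -0.0, -0.0]
force: [1.0, -0.7, 1.1]
finger_gap: 0.0007
grasp_force: 0.7
```

>>> {"api": "carry_out", "payload": {"increments": [{"dp":[-0.1,0,0],"rot":[0,0,0],"gripper":1},{"dp":[-0.2,0,0],"rot":[0,0,0],"gripper":1},{"dp":[-0.2,0,0],"rot":[0,0,0],"gripper":1}]}}

```text
time: 15.17
ee_pos: [0.6524, -0.1801, 0.0817]
tcp_rot: [0.996, -0.087, -0.0, -0.0]
force: [-0.0, -0.2, 0.1]
finger_gap: 0.0007
grasp_force: 0.1
```

>>> {"api": "carry_out", "payload": {"increments": [{"dp":[-0.1,0,0],"rot":[0,0,0],"gripper":1},{"dp":[-0.2,0,0],"rot":[0,0,0],"gripper":1},{"dp":[-0.3,0,0],"rot":[0,0,0],"gripper":1},{"dp":[-0.3,0,0],"rot":[0,0,0],"gripper":1}]}}

```text
time: 15.5
ee_pos: [0.6505, -0.1797, 0.0819]
tcp_rot: [0.996, -0.087, 0.002, 0.0]
force: [7.3, -0.3, -2.1]
finger_gap: 0.0007
grasp_force: 3.7
```

>>> {"api": "carry_out", "payload": {"increments": [{"dp":[-0.1,0,0],"rot":[0,0,0],"gripper":1},{"dp":[-0.2,0,0],"rot":[0,0,0],"gripper":1},{"dp":[-0.2,0,0],"rot":[0,0,0],"gripper":1}]}}

```text
time: 15.75
ee_pos: [0.6502, -0.1797, 0.0822]
tcp_rot: [0.996, -0.087, 0.004, 0.001]
force: [17.3, -2.7, -7.1]
finger_gap: 0.0002
grasp_force: 8.6
```

The force rose to 17 N with no further motion, so the guard is on its stop. Now I back off and lift clear.

>>> {"api": "carry_out", "payload": {"increments": [{"dp":[0.8,0,0],"rot":[0,0,0],"gripper":1},{"dp":[1.3,0,0],"rot":[0,0,0],"gripper":1},{"dp":[1.3,0,-2],"rot":[0,0,0],"gripper":1},{"dp":[1.3,0,-5],"rot":[0,0,0],"gripper":1},{"dp":[-2,0,-6],"rot":[0,0,0],"gripper":1},{"dp":[-6,0,-6],"rot":[0,0,0],"gripper":1},{"dp":[-10,0,-6],"rot":[0,0,0],"gripper":1},{"dp":[-14,0,-6],"rot":[0,0,0],"gripper":1},{"dp":[-14,0,-6],"rot":[0,0,0],"gripper":1}]}}

```text
time: 16.5
ee_pos: [0.5023, -0.152, 0.1398]
tcp_rot: [0.996, -0.087, -0.005, -0.002]
force: [-0.6, 0.6, 0.3]
finger_gap: 0.0004
grasp_force: 0.0
```

```bash
python3 look.py l5; python3 gap.py | grep dy
```

```text
side wheel_top 0.66 [194.4 215.1] [-0.009  -0.0664  0.069 ]
side rib 0.68 [194.6 205.5] [-0.0101 -0.0634  0.0895]
side pointer 0.7 [233.4 188.5] [-0.0354  0.0417  0.058 ]
side mark 0.39 [232.7 183.5] [-0.0487  0.0503  0.058 ]
top wheel_top 0.93 [298.1 230.2] [-0.0218 -0.0682  0.069 ]
top rib 0.97 [298.9 220.4] [-0.0014 -0.0643  0.0895]
top pointer 0.86 [247.8 231. ] [-0.0425  0.0411  0.058 ]
top mark 0.56 [247.2 230.8] [-0.0423  0.0425  0.058 ]
side red [228 182   7   6  32] [231.2 184.2] [ 0.615  -0.0557  0.058 ]
top red [243 230   6   7  23] [245.3 233.5] [ 0.6147 -0.0565  0.058 ]
17.0 [-0.13472797 -0.06953063  0.14166647] [ 0.40059978  0.47226247 -0.03678487]
top [246.7 226.4] [245.3 233.6] [-0.0328  0.0454  0.058 ] [-0.0491  0.0457  0.058 ] dy mm 0.3
side [235.1 187.3] [231.2 184. ] [-0.0362  0.0466  0.058 ] [-0.0494  0.047   0.058 ] dy mm 0.38
```

View pics/l5.png

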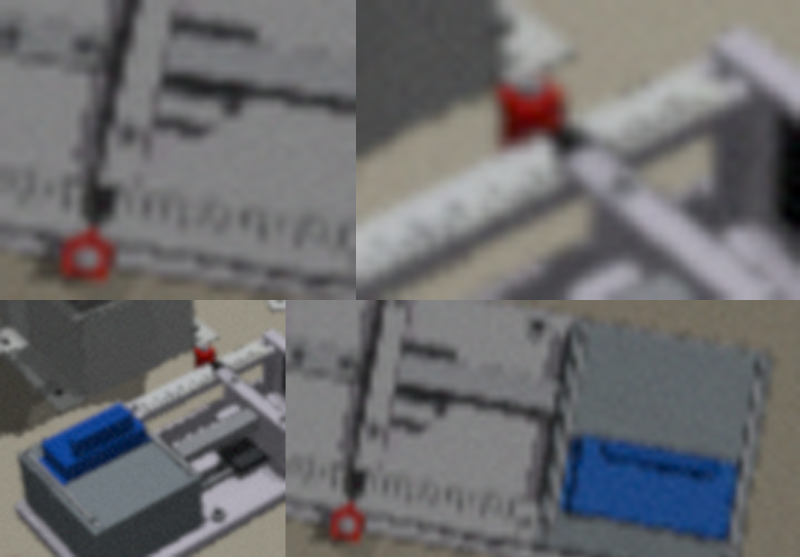

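The guard covers the wheel again (blue plate at (655,488) in the lower panel), the pointer is still opposite the mark and the robot is clear. Handing in.

```bash
python3 -c "
from bench import *
print(close_job())"
```

```text
the job is handed in; nothing more can be done
None
```

The job is handed in: the guard was slid back, the wheel rolled in three strokes until the pointer measured about 0.3 mm from the red mark, and the guard was pushed forward to its stop again with the robot clear; no verdict was returned.

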